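# Release and push out the air-filter slide of an instrument dryer

### The job

The air filter of the instrument dryer is due for a change: take the pin tool from its stand, hold the orange release button in the well of the filter slide down with the pin, and keep it down while you push the slide out of the dryer's side past its catches, right to its end or nearly so, where the button springs up again and locks it out. Work by feel, because the button sits at a different height in every dryer and the plastic catch breaks if anything pushes on the dryer with 13 N (1.3 kg) or more. Then stand the tool back in its stand, fully home, and leave the bottle, bowl and jar where they are.

Things in the scene. Friction and masses are not known exactly. Their poses are not given: they have to be found in the camera images.
- unit: Fixed bench-top dryer, cream housing 260 mm (x) by 250 mm (y), deck 115 mm above the table. Origin under its centre, on the table; x points from the grey control strip to the steel drying deck. A channel 84 mm wide along y, centre line at x = -25 mm, is sunk in the deck and open at the -y side: the filter slide comes out there, along -y. 13 N or more on the dryer, slide or button breaks it.
- well (a point): Fixed point of the dryer at deck height, on the axis of the release well of the shut slide; unit's axes. The well is a round hole, 14 mm wide, 2 mm chamfer, in the slide (it travels with it). Below this point: well mouth 12 mm, flat top of the button (12 mm wide) 21 mm, both up to 10 mm more or less; the path may slope 0.05 rad up or down: the filter bed is clamped anew in each dryer, which no pose here shows.
- slide_exit (a point): Fixed point of the dryer at deck height where the channel leaves its -y side; unit's axes. Shut, the slide's teal front stands just outside it. The slide is a grey plate 68 mm wide, 180 mm long, white pleats on top, the well with a teal ring near its inner (+y) end. A pin in the well drags it along by the button and the well's wall.
- slide (a joint): Travel of the slide in m: 0 shut, grows along the unit's -y, 0.060 at a soft end stop; drags with 3 N. A tooth on the button stands between catch bars: with the button up the slide is caught at 0 (2 mm play) and, if let up there, near 0.020 and 0.038; it passes only while the button is held down. Beyond 0.053 it is past the last bar: let the button up there and it locks the slide out.
- deck_back (a point): Fixed point of the dryer at deck height, at the closed inner (+y) end of the channel, on its centre line; unit's axes. About the release button: it goes down 5.4 mm to a hard end stop. Its spring takes 2 N to start and 1.1 N per mm more: the tooth is clear of the bars beyond 4 mm (6.6 N); the end stop is met at 8 N, from where the force rises steeply.
- tool: Pin tool, 120 mm long, 50 to 100 g, upright in the stand. Origin at the pin's tip, z from tip to handle. From the tip: pin 5 mm thick to 30 mm, taper, 9 mm shank from 35 to 58 mm, black finger guard 30 mm wide from 58 to 62 mm, blue handle 16 mm square (faces along tool x, y) from 62 to 117 mm, end cap. Grip just above the guard: the fingertips bear on it when pushing.
- stand: Fixed white tool stand, 50 by 50 mm, 66 mm high, on a steel foot 80 by 80 by 6 mm. Origin under its centre, on the table. Down its middle runs an upright hole 11 mm wide, 3 mm chamfer, 60 mm deep. With the tool fully home its guard lies on the stand's top and its tip is 8 mm above the table, on the stand's axis.
- bottle: White bottle, teal label, 56 mm wide and 150 mm high, loose; origin under its centre. To be left alone.
- bowl: Small steel bowl, 100 mm wide and 40 mm high, loose; origin under its centre. To be left alone.
- jar: Small amber jar, 50 mm wide and 60 mm high, loose; origin under its centre. To be left alone.
There are look-alikes about, which are no part of the job. What is shaped like the stand but blue or brown is not meant.

How it is judged (in metres and radians):
On the way, in this order (a step that is already met when the one before it is completed fails the run):
1. the pin tool holds the button down and the slide, set free, has come past its first catch (more than 8 mm) (value of joint slide above 0.008 m and contact force between tool and unit above 5 N), for 0.1 s.
2. the slide has been pushed out past its last catch (more than 52.5 mm), the pin tool still pressing (value of joint slide above 0.0525 m and contact force between tool and unit above 5 N), for 0.1 s.
At the end, for the whole second after the job is handed in: Slide out by more than 52.5 mm, past its last catch; tool at rest in its stand, tip under 12 mm above the stand's underside, within 5 mm of its axis, upright within 0.1 rad; bottle, bowl and jar within 20 mm of where they were (value of joint slide above 0.0525 m and z of tool in the frame of stand below 0.012 m and horizontal distance between tool and stand below 0.005 m and angle between tool's own z axis and vertical below 0.1 rad and linear speed of tool below 0.02 m/s and distance of each of bottle, bowl, jar from where it was at the start of the episode below 0.02 m); the robot touches nothing.
It fails at once if anything pushes on the dryer, its slide or its button with 13 N or more (contact force between unit and anything else above 13 N).
It fails at once if the bottle, bowl or jar is moved by more than 20 mm (distance of any of bottle, bowl, jar from where it was at the start of the episode above 0.02 m).
It also fails if it takes over 72 s, if anything falls off the work surface, if the arm or the gripper's body presses on something with over 40 N, if the wrist force passes 120 N, or if a joint passes its speed limit or range.

### The arm

A 6-joint arm with a two-finger parallel gripper is mounted at the origin on the work surface. World frame = base frame: x ahead of the robot, y to its left, z up, the work surface at z = 0. Lengths are in mm, angles in rad, forces in N, time in s.
With the tool pointing down it reaches from about 350 to 775 mm from the base axis. Payload 7.3 kg.
Tool frame: the origin (TCP) lies on the centre line of the jaws, within the pads' length; the fingertips stand bot.tip_reach ahead of it and the grasp point (between the pads) lies 6 mm ahead of it (bot.tip_reach is the distance from the TCP to the fingertips, in mm); z points along the fingers, y is the direction in which the jaws open and shut (so a half turn about z gives the same grasp; the last joint's range is limited). The gripper opens to 92 mm and grips with 3 to 60 N. Pads are 19 mm wide; open, the fingers measure 130 mm over their backs; the gripper's body (75 mm by 190 mm) begins 47 mm behind the grasp point.
Start: joints at [-1.417, 0.342, 1.524, -0, 1.275, -0.146], TCP at [155.07, -501.593, 251.741] pointing down, gripper open.
Joint ranges: [-2.53, 2.53], [-0.77, 2.02], [0.04, 2.7], [-1, 4.14], [0.28, 2.66], [-3.11, 3.11]. Speed limits (rad/s): [2.57, 2.57, 3.14, 3.14, 3.14, 3.14].

### API

Orientations are given as [roll, pitch, yaw] about the fixed x, y, z axes, in that order (R = Rz(yaw) Ry(pitch) Rx(roll)).
In Python, from plant import bot gives the robot as it stands.
- The arm moves only by the tool step_arm, never from a script. Its argument "deltas" is a list of rows, each a list of 6 numbers: the shift along the tool's x, y, z in mm, then the turn, a rotation vector about the tool's x, y, z in rad. A call has 1 to 5 rows; each row is the pose to reach, as a shift and turn from the pose commanded when the call began, along the tool's axes at that moment; what a row does not reach only later rows make up. A row lasts 1/12 s, in which the tool goes at most 41.7 mm and 7.16 degrees, less where a joint would pass 70% of its speed; a pose out of reach is approached as far as the arm can. A call with a gripper value outside its range is refused whole. "fingers" is the finger opening in mm, from 0 to 91.8, set as the call begins (left out, the last holds). The fingers move at their own pace and stop on an object; the grip force is fixed at half the most. Time passes only in rows, so rows that repeat a pose let the fingers close. It gives the time, the measured TCP pose, the force and the opening at its end, in the units of the state.
- bot.get_obs(): the state, without advancing time (a new reading comes with each control period).
- bot.capture(name): name is "scene" or "top"; returns a dict with "color" (400x640x3 uint8, red, green, blue), "fx", "fy", "cx", "cy" (pixels), "R" (3x3) and "t" (3): a world point X has camera coordinates R X + t. Camera axes: x right, y down, z forward; pixel columns grow to the right and rows downward; lengths in mm; the calibration is good to about 2 mm. A picture is of the moment at which its call begins. There is no depth.
- bot.close_job(): hands the job in, once; it reports no verdict.
Trained networks look in a picture, given as the dict that the camera call returned (one of the last four; its "shot" number tells which), for a name from the list of things; names that differ only in an ending like _2 or _b are one class to them, and where a whole thing is asked for, a point or a joint stands for the part that bears it (a point fixed in the world has none). Each returns a list of dicts, best first, with "p" (0 to 1); they miss things now and then, are a little off and sometimes report something else, mostly with a low value. They report only what shows in the picture. A call takes as long as a camera call. They do not tell look-alikes from the thing itself.
- bot.boxes_of(query, picture): "rect" ([centre column, centre row, width, height] in pixels, round what is visible of it).
The state is a dict: "time": time; "joint_positions": joint angles; "dq": joint speeds; "tau": joint torques, N m; "tool_pos": TCP position; "tcp_rot": TCP orientation; "contact_force": force on the tool from outside, world axes, zero at the start; "moment": the same for the moment, N m; "grip_width": finger opening in mm.
Only numpy, scipy, OpenCV 4.12 (cv2) and the standard library are available. Lean on these libraries where they do the work, as an engineer would, in place of code of your own. Each camera call takes 0.05 s, during which the arm holds its last target. There are 200 camera calls.

## Working session

There is one attempt and no reset: what is moved stays moved. The work goes in short steps, Python scripts to look and compute and a tool call to move; the robot and the scene stay as the last step left them, time stands still between calls to the robot, and variables do not carry over. Pictures are saved under pics/ and viewed, about 8 in all and at most 12, crops included, and the job is handed in when it is done.

Besides the shell and the picture viewer there is one more tool, called as name(argument=value, ...), one argument or row to a line, values as JSON. step_arm: Moves the arm, as the interface text tells. Its arguments: {"type":"object","properties":{"deltas":{"type":"array"},"fingers":{"type":"number"}},"required":["deltas"]}

```bash
ls; mkdir -p pics; python3 - <<'E'
from plant import bot
import cv2, numpy as np
print(bot.get_obs(), bot.tip_reach)
for n in ("scene","top"):
    c=bot.capture(n); cv2.imwrite(f"pics/{n}0.png",c["color"][:,:,::-1])
    print(n,c["fx"],c["fy"],c["cx"],c["cy"],np.round(c["R"],4).tolist(),np.round(c["t"],1).tolist())
    for q in ("unit","tool","stand","slide","bottle","bowl","jar"):
        print(q,[(round(d["p"],2),np.round(d["rect"],1).tolist()) for d in bot.boxes_of(q,c)][:4])
E
```

```text
pics
{'time': 0.0, 'joint_positions': array([-1.41698646e+00,  3.42681732e-01,  1.52502164e+00,  1.46960163e-05,
        1.27536289e+00, -1.46027532e-01]), 'dq': array([ 0.00076971, -0.00047134, -0.0009555 , -0.00123006, -0.00265174,
        0.00023877]), 'tau': array([ 3.26916641e-03, -4.31232262e+01, -2.44217777e+01,  7.20028044e-02,
        5.59617381e-02, -1.06690898e-04]), 'tool_pos': array([ 155.0220007 , -501.21220951,  251.06458289]), 'tcp_rot': array([-3.14013677e+00, -2.28326688e-04,  2.99832943e-01]), 'contact_force': array([-0.41978211, -0.2552402 ,  0.39929567]), 'moment': array([ 0.03659904, -0.03159214, -0.01541545]), 'grip_width': 91.52240068321501} 25.0
scene 512.2801043103411 512.2801043103411 322.2407966646995 194.16585213151544 [[-0.8619, 0.507, -0.009], [0.3722, 0.6204, -0.6903], [-0.3444, -0.5984, -0.7234]] [433.6, -74.2, 1591.4]
unit [(0.84, [291.3, 227.4, 136.6, 124.9])]
tool [(0.6, [431.7, 303.6, 11.2, 21.7])]
stand [(0.74, [426.6, 320.1, 44.5, 43.8]), (0.59, [465.1, 273.6, 43.4, 42.1]), (0.56, [401.9, 272.3, 39.4, 41.8]), (0.5, [291.3, 232.2, 137.2, 129.7])]
slide [(0.59, [289.0, 202.4, 69.7, 55.7]), (0.52, [291.4, 229.1, 142.5, 129.0])]
bottle [(0.98, [254.2, 131.8, 23.3, 46.3])]
bowl []
jar [(0.9, [329.4, 344.8, 18.9, 29.2])]
top 400.6286715587884 400.6286715587884 321.9328907149482 205.02443226567286 [[0.0168, -0.9997, 0.0167], [-0.9899, -0.019, -0.1406], [0.1408, -0.0142, -0.9899]] [-48.2, 471.9, 1193.7]
unit [(0.66, [322.2, 168.3, 107.4, 111.5])]
tool [(0.52, [185.5, 217.4, 12.2, 9.9])]
stand [(0.85, [208.2, 272.1, 33.6, 31.5]), (0.79, [195.3, 217.9, 33.4, 31.3]), (0.69, [238.9, 230.4, 27.1, 28.4])]
slide [(0.71, [335.5, 169.8, 65.3, 39.1])]
bottle [(0.65, [452.8, 195.1, 31.1, 21.1]), (0.26, [319.1, 169.8, 108.6, 108.3])]
bowl [(0.8, [440.9, 156.8, 27.0, 26.1])]
jar [(0.51, [215.2, 142.4, 18.3, 22.1])]
```

```bash
python3 - <<'E'
import cv2
a=cv2.imread("pics/scene0.png"); b=cv2.imread("pics/top0.png")
cv2.imwrite("pics/s1.png",cv2.resize(a[100:370,210:500],(800,745))[:600] if 0 else cv2.resize(a[100:370,210:500],(644,600),interpolation=cv2.INTER_CUBIC))
cv2.imwrite("pics/t1.png",cv2.resize(b[90:310,160:480],(800,550),interpolation=cv2.INTER_CUBIC))
E
```

```text
(no output)
```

View pics/s1.png

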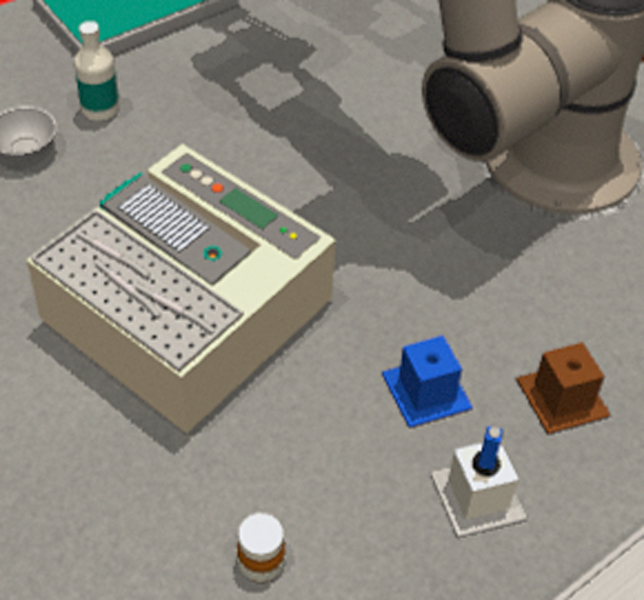

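View pics/t1.png

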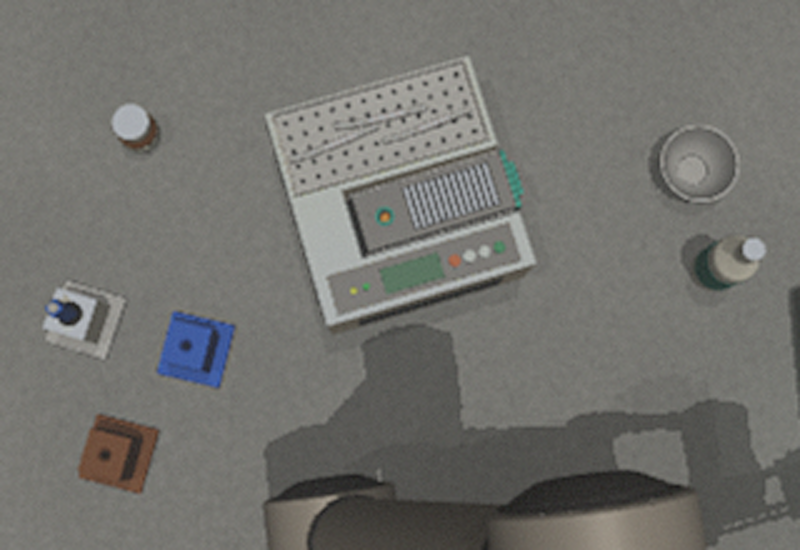

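Stand candidates: white at scene (427,320)/top (188,216), holding the blue-handled tool; blue at (402,272)/(239,230); brown at (465,273)/(208,272). The white one fits the description. Next is one close crop for corner picking.

```bash
python3 - <<'E'
import cv2, numpy as np
a=cv2.imread("pics/scene0.png"); b=cv2.imread("pics/top0.png")
def z(i,x,y,w,h,s):
    o=cv2.resize(i[y:y+h,x:x+w],None,fx=s,fy=s,interpolation=cv2.INTER_LANCZOS4)
    return o
A=z(a,220,150,140,130,2.857)[:371,:400]; A=z(a,220,160,142,142,400/142)
B=z(b,262,108,117,117,400/117)
C=z(a,400,285,60,60,200/60);D=z(b,165,190,60,60,200/60)
E=z(b,165,190,30,30,200/30);F=z(a,415,285,30,30,200/30)
cv2.imwrite("pics/c2.png",np.vstack([np.hstack([A,B]),np.hstack([C,D,E,F])]))
E
```

```text
(no output)
```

View pics/c2.png

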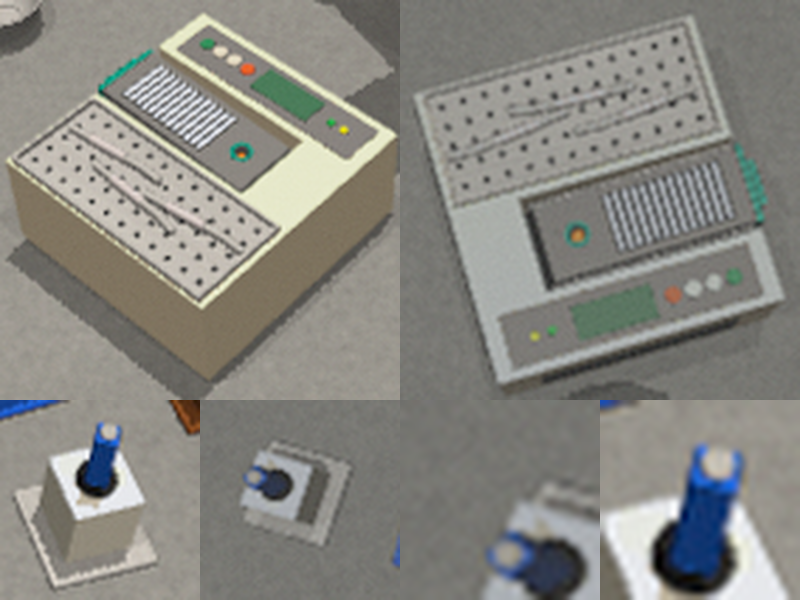

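```bash
cat > cam.py <<'E'
import numpy as np
S=dict(f=512.28,c=(322.24,194.17),R=np.array([[-0.8619,0.507,-0.009],[0.3722,0.6204,-0.6903],[-0.3444,-0.5984,-0.7234]]),t=np.array([433.6,-74.2,1591.4]))
T=dict(f=400.63,c=(321.93,205.02),R=np.array([[0.0168,-0.9997,0.0167],[-0.9899,-0.019,-0.1406],[0.1408,-0.0142,-0.9899]]),t=np.array([-48.2,471.9,1193.7]))
def proj(C,X):
    p=np.asarray(X,float)@C["R"].T+C["t"]; return p[...,:2]/p[...,2:]*C["f"]+C["c"]
def px(p,s,off): return (np.asarray(p,float)+.5)/s-.5+off
def rz(a): c,s=np.cos(a),np.sin(a); return np.array([[c,-s,0],[s,c,0],[0,0,1]])
E
python3 - <<'E'
from cam import *
from scipy.optimize import least_squares as LS
sA,sB,s=400/142,400/117,200/60
uA=px([(205,14),(396,135),(204,306),(9,160)],sA,(220,160)); uB=px([(383,297),(100,383),(14,96),(293,15)],sB,(262,108))
wA=px((241,153),sA,(220,160)); wB=px((178,235),sB,(262,108))
K=np.array([(-130,-125,115),(-130,125,115),(130,125,115),(130,-125,115)])
def f(v,sep=False):
    P=lambda X:np.asarray(X)@rz(v[2]).T+[v[0],v[1],0]
    w=P([-25,v[3],v[4]])
    r=[proj(S,P(K))-uA,proj(T,P(K))-uB,[proj(S,w)-wA],[proj(T,w)-wB]]
    return np.vstack(r).ravel()
r=LS(f,[500,0,.2,60,100]);print(r.x);print(f(r.x).reshape(-1,2).round(1).tolist())
v=r.x
for y in (v[3],v[3]-60): print("well",rz(v[2])@[-25,y,0]+[v[0],v[1],0])
# free triangulation
cA=px([(48,62),(120,50),(145,101),(72,118)],s,(400,285)); cB=px([(105,120),(43,103),(52,50),(112,62)],s,(165,190))
K2=np.array([(-25,-25,66),(-25,25,66),(25,25,66),(25,-25,66)])
gA=px([(97,79),(108,31)],s,(400,285)); gB=px([(75,84),(57,77)],s,(165,190))
def g(v):
    P=lambda X:np.asarray(X)@rz(v[2]).T+[v[0],v[1],0]
    G=P([(0,0,70),(0,0,128)])
    return np.vstack([proj(S,P(K2))-cA,proj(T,P(K2))-cB,proj(S,G)-gA,proj(T,G)-gB]).ravel()
r=LS(g,[450,350,.2]);print(r.x);print(g(r.x).reshape(-1,2).round(1).tolist())
E
```

```text
[ 5.77634557e+02 -2.77081974e+01  3.13122838e-01  2.36427894e+01
  1.00795793e+02]
[[-0.8, -0.9], [0.5, -0.8], [-0.6, 0.3], [-1.4, -0.7], [-0.1, 0.7], [-0.8, 0.7], [-0.7, -0.1], [-0.9, 0.2], [-0.2, -0.1], [-0.1, 0.2]]
well [546.56743499 -12.91578653   0.        ]
well [565.04930266 -69.99836327   0.        ]
[430.88395275 359.00120607   0.68129753]
[[5.7, -6.8], [5.3, 3.2], [-6.7, 6.0], [-6.5, -5.9], [2.7, -9.3], [7.4, 6.2], [-5.1, 8.8], [-9.2, -5.1], [-0.5, -0.8], [-0.2, -0.3], [-0.6, -0.1], [-1.8, -0.4]]
```

```bash
python3 - <<'E'
from cam import *
from scipy.optimize import least_squares as LS
s=200/60
cA=px([(120,50),(145,101),(72,118),(48,62)],s,(400,285)); cB=px([(105,120),(43,103),(52,50),(112,62)],s,(165,190))
K2=np.array([(-25,-25,66),(-25,25,66),(25,25,66),(25,-25,66)])
gA=px([(97,79),(108,31)],s,(400,285)); gB=px([(75,84),(57,77)],s,(165,190))
def g(v):
    P=lambda X:np.asarray(X)@rz(v[2]).T+[v[0],v[1],0]
    G=P([(0,0,70),(0,0,128)])
    return np.vstack([proj(S,P(K2))-cA,proj(T,P(K2))-cB,proj(S,G)-gA,proj(T,G)-gB]).ravel()
r=LS(g,[430,359,-.1]);print(r.x);print(g(r.x).reshape(-1,2).round(1).tolist())
E
```

```text
[ 4.30976286e+02  3.58990160e+02 -2.46191015e-01]
[[-2.4, -2.8], [-0.5, -0.0], [1.1, 0.5], [-0.5, -1.1], [-3.6, -0.4], [-1.3, 0.3], [1.3, -0.0], [-0.6, 0.7], [-0.6, -0.8], [-0.2, -0.3], [-0.6, -0.1], [-1.8, -0.4]]
```

```bash
cat > plan.py <<'E'
import numpy as np
def d(p,q,psi,dpsi=0):
    """tool-frame delta (mm, rad) from world p to q with yaw psi, tool down"""
    w=np.subtract(q,p); c,s=np.cos(psi),np.sin(psi)
    r=[c*w[0]+s*w[1], s*w[0]-c*w[1], -w[2]]
    return np.round(r+[0,0,-dpsi],3), round(float(np.linalg.norm(w)),1)
E
python3 - <<'E'
from plan import d
print(d([155.1,-501.6,251.7],[520,-100,300],.3)); print(d([520,-100,300],[431,359,240],.3,-.546))
E
```

```text
(array([ 467.283, -275.828,  -48.3  ,    0.   ,    0.   ,    0.   ]), 544.8)
(array([  50.619, -464.801,   60.   ,    0.   ,    0.   ,    0.546]), 471.4)
```

step_arm(
  deltas=[
    [31.15,-18.4,-3.2,0,0,0],
    [62.3,-36.8,-6.4,0,0,0],
    [93.4,-55.2,-9.7,0,0,0],
    [124.6,-73.5,-12.9,0,0,0],
    [155.8,-91.9,-16.1,0,0,0],
  ],
)

```text
time: 1.22
tool_pos: [277.6, -366.4, 268.1]
tcp_rot: [3.141, -0.0, 0.299]
contact_force: [1.2, -0.5, 0.1]
grip_width: 92.1
```

step_arm(
  deltas=[
    [31.15,-18.4,-3.2,0,0,0],
    [62.3,-36.8,-6.4,0,0,0],
    [93.4,-55.2,-9.7,0,0,0],
    [124.6,-73.5,-12.9,0,0,0],
    [155.8,-91.9,-16.1,0,0,0],
  ],
)

```text
time: 1.63
tool_pos: [399.4, -232.5, 284.3]
tcp_rot: [3.141, -0.0, 0.3]
contact_force: [0.0, -1.6, 0.3]
grip_width: 92.3
```

step_arm(
  deltas=[
    [31.15,-18.4,-3.2,0,0,0],
    [62.3,-36.8,-6.4,0,0,0],
    [93.4,-55.2,-9.7,0,0,0],
    [124.6,-73.5,-12.9,0,0,0],
    [155.8,-91.9,-16.1,0,0,0],
  ],
)

```text
time: 2.05
tool_pos: [521.2, -98.5, 300.3]
tcp_rot: [3.141, -0.0, 0.3]
contact_force: [0.9, -0.0, 1.1]
grip_width: 91.7
```

step_arm(
  deltas=[
    [3.4,-31,4,0,0,0],
    [6.8,-62,8,0,0,0],
    [10.1,-93,12,0,0,0],
    [13.5,-124,16,0,0,0],
    [16.9,-155,20,0,0,0],
  ],
)

```text
time: 2.47
tool_pos: [490.1, 54.4, 279.9]
tcp_rot: [3.141, -0.0, 0.3]
contact_force: [0.3, 0.3, 0.3]
grip_width: 92.0
```

step_arm(
  deltas=[
    [3.4,-31,4,0,0,0],
    [6.8,-62,8,0,0,0],
    [10.1,-93,12,0,0,0],
    [13.5,-124,16,0,0,0],
    [16.9,-155,20,0,0,0],
  ],
)

```text
time: 2.88
tool_pos: [460.4, 207.5, 259.9]
tcp_rot: [3.141, -0.0, 0.3]
contact_force: [0.9, -0.1, 0.4]
grip_width: 92.2
```

step_arm(
  deltas=[
    [3.4,-31,4,0,0,0.109],
    [6.8,-62,8,0,0,0.218],
    [10.1,-93,12,0,0,0.328],
    [13.5,-124,16,0,0,0.437],
    [16.9,-154.8,20,0,0,0.546],
  ],
  fingers=60,
)

```text
time: 3.3
tool_pos: [430.8, 360.4, 239.8]
tcp_rot: [3.142, -0.0, -0.251]
contact_force: [0.8, -0.3, -0.9]
grip_width: 63.4
```

step_arm(
  deltas=[
    [0,0,25,0,0,0],
    [0,0,50,0,0,0],
    [0,0,75,0,0,0],
    [0,0,85,0,0,0],
    [0,0,85,0,0,0],
  ],
)

```text
time: 3.72
tool_pos: [430.2, 358.1, 152.5]
tcp_rot: [3.138, 0.004, -0.246]
contact_force: [0.5, -0.5, 0.4]
grip_width: 60.1
```

```bash
python3 - <<'E'
from plant import bot
from cam import *
import cv2
print(bot.get_obs()["tool_pos"],bot.get_obs()["tcp_rot"])
c=bot.capture("scene"); cv2.imwrite("pics/s3f.png",c["color"][:,:,::-1])
cv2.imwrite("pics/s3.png",cv2.resize(c["color"][230:350,370:490,::-1],(600,600),interpolation=cv2.INTER_CUBIC))
print(proj(S,[(431,359,130),(431,359,70)]))
E
```

```text
[430.15908728 358.12001604 152.54381074] [ 3.13765532  0.00363862 -0.24614935]
[[431.98877713 293.18561277]
 [428.17824233 307.55498805]]
```

View pics/s3.png

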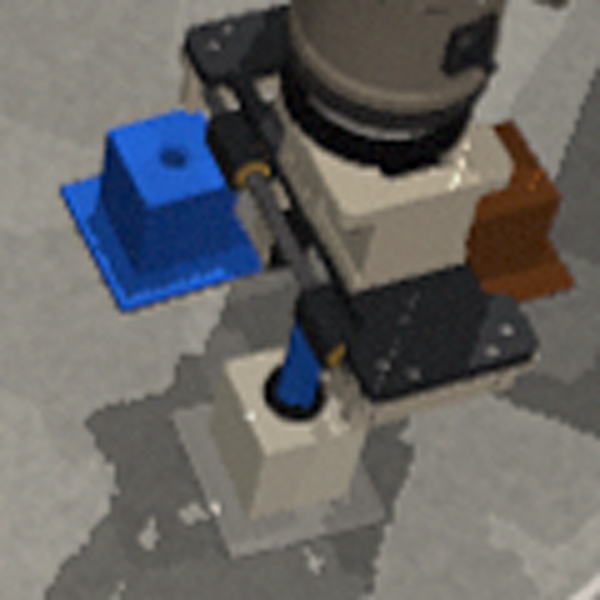

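step_arm(
  deltas=[
    [0,0,15,0,0,0],
    [0,0,30,0,0,0],
    [0,0,45,0,0,0],
    [0,0,55,0,0,0],
    [0,0,55,0,0,0],
  ],
)

```text
time: 4.18
tool_pos: [431.3, 358.6, 99.5]
tcp_rot: [3.141, 0.001, -0.247]
contact_force: [-1.1, -1.3, -0.2]
grip_width: 59.9
```

step_arm(
  deltas=[
    [0,0,0,0,0,0],
    [0,0,1,0,0,0],
    [0,0,2,0,0,0],
    [0,0,2,0,0,0],
    [0,0,2,0,0,0],
  ],
)

```text
time: 4.6
tool_pos: [431.6, 359.0, 98.5]
tcp_rot: [-3.141, -0.001, -0.246]
contact_force: [0.4, -0.7, 0.6]
grip_width: 60.1
```

step_arm(
  deltas=[
    [0,0,1,0,0,0],
    [0,0,2,0,0,0],
    [0,0,2,0,0,0],
    [0,0,2,0,0,0],
  ],
)

```text
time: 4.93
tool_pos: [431.3, 358.8, 95.9]
tcp_rot: [3.141, 0.0, -0.246]
contact_force: [-1.2, 0.8, -0.5]
grip_width: 60.2
```

step_arm(
  deltas=[
    [0,0,0,0,0,0],
    [0,0,0,0,0,0],
    [0,0,0,0,0,0],
    [0,0,0,0,0,0],
    [0,0,0,0,0,0],
  ],
  fingers=8,
)

```text
time: 5.35
tool_pos: [431.4, 358.9, 96.0]
tcp_rot: [3.142, -0.0, -0.246]
contact_force: [-0.8, 0.4, -0.2]
grip_width: 31.2
```

step_arm(
  deltas=[
    [0,0,0,0,0,0],
    [0,0,0,0,0,0],
    [0,0,0,0,0,0],
    [0,0,0,0,0,0],
    [0,0,0,0,0,0],
  ],
)

```text
time: 5.77
tool_pos: [431.3, 358.5, 96.0]
tcp_rot: [3.141, 0.0, -0.246]
contact_force: [-0.4, -4.0, 2.4]
grip_width: 20.6
```

step_arm(
  deltas=[
    [0,0,0,0,0,0],
    [0,0,0,0,0,0],
    [0,0,0,0,0,0],
    [0,0,0,0,0,0],
    [0,0,0,0,0,0],
  ],
)

```text
time: 6.18
tool_pos: [431.3, 358.5, 96.0]
tcp_rot: [3.141, 0.0, -0.246]
contact_force: [-0.7, -4.9, 2.6]
grip_width: 20.2
```

```bash
python3 - <<'E'
from plant import bot
print(bot.get_obs())
E
```

```text
{'time': 6.1833, 'joint_positions': array([ 5.57127443e-01,  5.73313710e-01,  1.62001538e+00, -6.26050045e-04,
        9.48891847e-01,  2.37442533e+00]), 'dq': array([-0.00095317,  0.00124592, -0.00024887, -0.00019947, -0.00201069,
       -0.00037182]), 'tau': array([ 2.11432077e+00, -4.87257957e+01, -2.07201076e+01,  1.07255749e+00,
       -1.07649319e+00,  1.18885575e-03]), 'tool_pos': array([431.31663886, 358.52699566,  95.96232459]), 'tcp_rot': array([ 3.14078728e+00,  7.00205076e-05, -2.46136706e-01]), 'contact_force': array([-0.72351716, -4.87721049,  2.56216312]), 'moment': array([-0.94226696,  0.09912763,  0.01664657]), 'grip_width': 20.230246625892487}
```

step_arm(
  deltas=[
    [0,0,0,0,0,0],
    [0,0,0,0,0,0],
    [0,0,0,0,0,0],
    [0,0,0,0,0,0],
    [0,0,0,0,0,0],
  ],
  fingers=40,
)

```text
time: 6.6
tool_pos: [431.4, 359.2, 95.9]
tcp_rot: [-3.141, -0.0, -0.246]
contact_force: [-0.3, 0.3, -0.3]
grip_width: 39.9
```

step_arm(
  deltas=[
    [0,0,0,0,0,-0.1],
    [0,0,0,0,0,-0.2],
    [0,0,0,0,0,-0.3],
    [0,0,0,0,0,-0.318],
    [0,0,0,0,0,-0.318],
  ],
)

```text
time: 7.02
tool_pos: [431.4, 359.0, 96.0]
tcp_rot: [-3.142, -0.0, 0.07]
contact_force: [0.8, 0.4, -0.1]
grip_width: 40.1
```

step_arm(
  deltas=[
    [0,0,0,0,0,0],
    [0,0,0,0,0,0],
    [0,0,0,0,0,0],
    [0,0,0,0,0,0],
    [0,0,0,0,0,0],
  ],
  fingers=8,
)

```text
time: 7.43
tool_pos: [431.4, 358.6, 96.0]
tcp_rot: [3.141, 0.0, 0.071]
contact_force: [0.8, -2.1, 1.8]
grip_width: 20.7
```

step_arm(
  deltas=[
    [0,0,0,0,0,0],
    [0,0,0,0,0,0],
    [0,0,0,0,0,0],
    [0,0,0,0,0,0],
    [0,0,0,0,0,0],
  ],
)

```text
time: 7.85
tool_pos: [431.4, 358.7, 96.0]
tcp_rot: [3.141, 0.0, 0.072]
contact_force: [0.2, -2.6, 1.3]
grip_width: 21.0
```

```bash
python3 - <<'E'
from cam import *
import cv2
a=cv2.imread("pics/scene0.png").astype(int)
for r in range(292,309,2): print(r,[tuple(a[r,c].tolist()) for c in range(425,438)])
for yaw in (0.072,-0.564,-.246,.39,-.33):
    K=np.array([(x,y,z) for z in (75,126) for x,y in ((-8,-8),(-8,8),(8,8),(8,-8))])@rz(yaw).T+[431,359,0]
    print(yaw,proj(S,K).round(1).tolist())
E
```

```text
292 [(139, 148, 149), (142, 150, 153), (139, 146, 153), (135, 137, 140), (162, 108, 81), (214, 123, 81), (163, 162, 160), (162, 172, 176), (156, 167, 170), (155, 157, 159), (154, 136, 130), (134, 141, 144), (138, 149, 151)]
294 [(138, 146, 149), (141, 149, 154), (140, 149, 153), (141, 129, 128), (151, 80, 47), (144, 144, 143), (182, 196, 202), (180, 192, 197), (182, 194, 199), (185, 183, 184), (188, 132, 98), (139, 116, 103), (140, 149, 156)]
296 [(142, 148, 150), (140, 149, 152), (130, 138, 143), (139, 86, 63), (214, 102, 28), (173, 92, 58), (159, 132, 128), (158, 159, 165), (169, 161, 165), (185, 136, 126), (179, 98, 58), (116, 122, 123), (135, 145, 150)]
298 [(140, 150, 154), (141, 150, 154), (132, 134, 135), (84, 35, 6), (109, 51, 13), (107, 48, 12), (124, 59, 12), (152, 72, 20), (182, 86, 25), (192, 92, 27), (182, 113, 88), (138, 154, 161), (138, 149, 152)]
300 [(236, 234, 232), (235, 232, 229), (134, 107, 94), (103, 45, 7), (114, 55, 15), (113, 53, 13), (111, 50, 10), (112, 53, 16), (109, 48, 13), (133, 94, 78), (185, 168, 160), (155, 163, 167), (139, 148, 153)]
302 [(224, 221,
[... 784 characters left out ...]
, 237), (225, 234, 231)]
0.072 [[428.7, 302.2], [433.5, 307.2], [428.3, 310.7], [423.5, 305.6], [431.9, 289.9], [436.9, 294.9], [431.5, 298.5], [426.6, 293.4]]
-0.564 [[431.6, 303.4], [432.4, 309.5], [425.3, 309.4], [424.6, 303.3], [434.9, 291.2], [435.8, 297.4], [428.5, 297.2], [427.7, 291.0]]
-0.246 [[430.2, 302.6], [433.2, 308.5], [426.7, 310.2], [423.8, 304.4], [433.5, 290.3], [436.6, 296.3], [429.9, 298.1], [426.9, 292.1]]
0.39 [[427.1, 302.2], [433.3, 305.8], [429.9, 310.7], [423.7, 307.0], [430.3, 289.9], [436.7, 293.6], [433.2, 298.5], [426.8, 294.8]]
-0.33 [[430.6, 302.8], [433.0, 308.8], [426.3, 310.0], [424.0, 304.0], [433.9, 290.5], [436.4, 296.6], [429.5, 297.9], [427.1, 291.8]]
```

step_arm(
  deltas=[
    [0,0,0,0,0,0],
    [0,0,0,0,0,0],
    [0,0,0,0,0,0],
    [0,0,0,0,0,0],
    [0,0,0,0,0,0],
  ],
  fingers=40,
)

```text
time: 8.27
tool_pos: [431.4, 359.1, 95.9]
tcp_rot: [-3.141, -0.0, 0.072]
contact_force: [-0.3, -0.8, 0.1]
grip_width: 40.0
```

step_arm(
  deltas=[
    [0,0,0,0,0,0.1],
    [0,0,0,0,0,0.2],
    [0,0,0,0,0,0.3],
    [0,0,0,0,0,0.4],
    [0,0,0,0,0,0.404],
  ],
)

```text
time: 8.68
tool_pos: [431.3, 359.0, 96.0]
tcp_rot: [-3.142, 0.0, -0.336]
contact_force: [0.7, 0.2, -0.9]
grip_width: 39.9
```

step_arm(
  deltas=[
    [0,0,0,0,0,0],
    [0,0,0,0,0,0],
    [0,0,0,0,0,0],
    [0,0,0,0,0,0],
    [0,0,0,0,0,0],
  ],
  fingers=8,
)

```text
time: 9.1
tool_pos: [431.3, 358.4, 96.0]
tcp_rot: [3.141, 0.0, -0.331]
contact_force: [0.5, -2.5, 2.1]
grip_width: 19.7
```

step_arm(
  deltas=[
    [0,0,0,0,0,0],
    [0,0,0,0,0,0],
    [0,0,0,0,0,0],
    [0,0,0,0,0,0],
    [0,0,0,0,0,0],
  ],
)

```text
time: 9.52
tool_pos: [431.3, 358.5, 96.0]
tcp_rot: [3.141, 0.0, -0.332]
contact_force: [-0.9, -5.5, 3.5]
grip_width: 19.7
```

step_arm(
  deltas=[
    [0,0,0,0,0,0],
    [0,0,0,0,0,0],
    [0,0,0,0,0,0],
    [0,0,0,0,0,0],
    [0,0,0,0,0,0],
  ],
  fingers=40,
)

```text
time: 9.93
tool_pos: [431.4, 359.2, 95.9]
tcp_rot: [-3.141, -0.0, -0.332]
contact_force: [-0.1, 0.4, 0.3]
grip_width: 39.8
```

step_arm(
  deltas=[
    [0,0,0,0,0,0.1],
    [0,0,0,0,0,0.2],
    [0,0,0,0,0,0.25],
    [0,0,0,0,0,0.25],
    [0,0,0,0,0,0.25],
  ],
)

```text
time: 10.35
tool_pos: [431.4, 359.0, 96.0]
tcp_rot: [-3.141, -0.0, -0.58]
contact_force: [-0.3, -0.5, -0.4]
grip_width: 40.1
```

step_arm(
  deltas=[
    [0,0,0,0,0,0],
    [0,0,0,0,0,0],
    [0,0,0,0,0,0],
    [0,0,0,0,0,0],
    [0,0,0,0,0,0],
  ],
  fingers=8,
)

```text
time: 10.77
tool_pos: [431.2, 358.4, 96.0]
tcp_rot: [3.14, -0.0, -0.582]
contact_force: [-0.6, -3.3, 1.7]
grip_width: 17.5
```

step_arm(
  deltas=[
    [0,0,0,0,0,0],
    [0,0,0,0,0,0],
    [0,0,0,0,0,0],
    [0,0,0,0,0,0],
    [0,0,0,0,0,0],
  ],
)

```text
time: 11.18
tool_pos: [431.2, 358.4, 96.0]
tcp_rot: [3.141, -0.0, -0.582]
contact_force: [-0.8, -4.9, 2.9]
grip_width: 17.7
```

step_arm(
  deltas=[
    [0,0,0,0,0,0],
    [0,0,0,0,0,0],
    [0,0,0,0,0,0],
    [0,0,0,0,0,0],
    [0,0,0,0,0,0],
  ],
  fingers=40,
)

```text
time: 11.6
tool_pos: [431.4, 359.2, 95.9]
tcp_rot: [-3.141, -0.0, -0.582]
contact_force: [1.2, 0.9, -0.2]
grip_width: 39.7
```

step_arm(
  deltas=[
    [0,0.4,0,0,0,0.07],
    [0,0.8,0,0,0,0.13],
    [0,0.8,0,0,0,0.13],
    [0,0.8,0,0,0,0.13],
  ],
)

```text
time: 11.93
tool_pos: [431.0, 358.3, 96.0]
tcp_rot: [-3.141, -0.0, -0.71]
contact_force: [0.4, 0.0, -0.9]
grip_width: 40.0
```

step_arm(
  deltas=[
    [0,0,0,0,0,0],
    [0,0,0,0,0,0],
    [0,0,0,0,0,0],
    [0,0,0,0,0,0],
    [0,0,0,0,0,0],
  ],
  fingers=8,
)

```text
time: 12.35
tool_pos: [430.9, 358.2, 96.0]
tcp_rot: [3.142, -0.0, -0.712]
contact_force: [0.9, 1.3, 0.2]
grip_width: 15.8
```

step_arm(
  deltas=[
    [0,0,0,0,0,0],
    [0,0,0,0,0,0],
    [0,0,0,0,0,0],
    [0,0,0,0,0,0],
    [0,0,0,0,0,0],
  ],
)

```text
time: 12.77
tool_pos: [430.9, 358.2, 96.0]
tcp_rot: [3.142, -0.0, -0.712]
contact_force: [0.6, -0.5, -0.9]
grip_width: 16.1
```

step_arm(
  deltas=[
    [0,0,-3,0,0,0],
    [0,0,-10,0,0,0],
    [0,0,-22,0,0,0],
    [0,0,-36,0,0,0],
    [0,0,-50,0,0,0],
  ],
)

```text
time: 13.18
tool_pos: [430.9, 358.1, 146.9]
tcp_rot: [3.141, -0.0, -0.712]
contact_force: [0.7, 0.3, -0.7]
grip_width: 16.0
```

step_arm(
  deltas=[
    [0,0,-20,0,0,0],
    [0,0,-40,0,0,0],
    [0,0,-60,0,0,0],
    [0,0,-80,0,0,0],
    [0,0,-90,0,0,0],
  ],
)

```text
time: 13.6
tool_pos: [431.6, 358.6, 239.2]
tcp_rot: [-3.138, -0.001, -0.712]
contact_force: [0.4, 0.6, 0.2]
grip_width: 16.0
```

step_arm(
  deltas=[
    [0,0,0,0,0,0],
    [0,0,0,0,0,0],
  ],
)

```text
time: 13.77
tool_pos: [430.8, 358.2, 236.0]
tcp_rot: [-3.141, -0.0, -0.712]
contact_force: [0.1, -0.1, -0.7]
grip_width: 15.8
```

```bash
python3 - <<'E'
from plan import d
from plant import bot
o=bot.get_obs(); print(o["tool_pos"],o["tcp_rot"],o["contact_force"],o["grip_width"])
# well target
print(d([430.95,358.2,236],[546.6,-13,236],-.712,.313+.712))
E
```

```text
[430.84156241 358.16574039 235.96923465] [-3.14120822e+00 -2.06987627e-04 -7.12196743e-01] [ 0.12669777 -0.11947808 -0.74903653] 15.840269462886681
(array([330.077, 205.46 ,  -0.   ,   0.   ,   0.   ,  -1.025]), 388.8)
```

step_arm(
  deltas=[
    [33,20.5,0,0,0,0],
    [66,41,0,0,0,0],
    [99,61.6,0,0,0,0],
    [132,82.2,0,0,0,0],
    [165,102.7,0,0,0,0],
  ],
)

```text
time: 14.18
tool_pos: [488.1, 170.8, 234.3]
tcp_rot: [3.139, 0.002, -0.712]
contact_force: [0.8, -0.3, -0.8]
grip_width: 16.0
```

step_arm(
  deltas=[
    [33,20.5,0,0,0,-0.12],
    [66,41,0,0,0,-0.24],
    [99,61.6,0,0,0,-0.36],
    [132,82.2,0,0,0,-0.48],
    [165.1,102.8,0,0,0,-0.6],
  ],
)

```text
time: 14.6
tool_pos: [544.3, -9.1, 234.3]
tcp_rot: [-3.142, 0.003, -0.136]
contact_force: [0.5, -0.6, -0.7]
grip_width: 15.8
```

step_arm(
  deltas=[
    [0,0,0,0,0,-0.12],
    [0,0,0,0,0,-0.24],
    [0,0,0,0,0,-0.36],
    [0,0,0,0,0,-0.425],
    [0,0,0,0,0,-0.425],
  ],
)

```text
time: 15.02
tool_pos: [544.1, -7.5, 234.2]
tcp_rot: [-3.14, 0.003, 0.285]
contact_force: [-0.1, 0.3, 0.2]
grip_width: 15.8
```

```bash
python3 - <<'E'
from plant import bot
from cam import *
import cv2
o=bot.get_obs(); print(o["tool_pos"],o["tcp_rot"],o["contact_force"],o["grip_width"])
p=o["tool_pos"]; A=[]
for n,C in (("scene",S),("top",T)):
    c=bot.capture(n); im=c["color"][:,:,::-1]; cv2.imwrite(f"pics/{n}4f.png",im)
    q=proj(C,[p[0],p[1],p[2]-88]); w=proj(C,[546.6,-13,103]); print(n,q,w)
    x,y=int(w[0])-40,int(w[1])-45
    print(x,y); A.append(cv2.resize(im[y:y+80,x:x+80],(400,400),interpolation=cv2.INTER_CUBIC))
cv2.imwrite("pics/c4.png",np.hstack(A))
E
```

```text
[544.12251902  -7.47302787 234.20352916] [-3.14028162e+00  3.02173934e-03  2.85123599e-01] [-0.05322192  0.27695142  0.16301392] 15.80711742509518
scene [306.32008608 203.12088936] [304.9780088  213.36619114]
264 168
top [311.55690675 174.00676327] [313.60097897 176.430213  ]
273 131
```

View pics/c4.png

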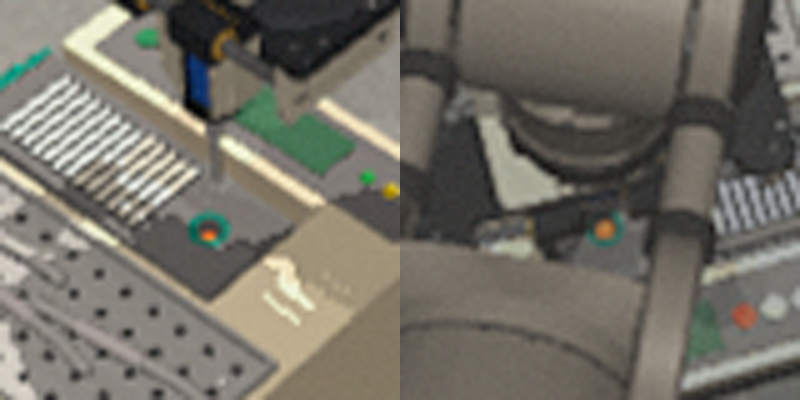

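```bash
python3 - <<'E'
from cam import *
import cv2
from scipy.optimize import least_squares as LS
def cen(f,c,r=9):
    a=cv2.imread(f); h=cv2.cvtColor(a,cv2.COLOR_BGR2HSV)
    x,y=map(int,c); sub=h[y-r:y+r+1,x-r:x+r+1]
    m=(((sub[...,0]>75)&(sub[...,0]<100)&(sub[...,1]>80))|((sub[...,0]<22)&(sub[...,1]>110))).astype(np.uint8)
    n,l,s,_=cv2.connectedComponentsWithStats(m,connectivity=8); k=1+np.argmax(s[1:,4]); p=cv2.findNonZero((l==k).astype(np.uint8))
    (cx,cy),(w,hh),an=cv2.minAreaRect(p); b=s[k]
    return np.array([b[0]+(b[2]-1)/2+x-r,b[1]+(b[3]-1)/2+y-r]),b.tolist(),np.array(_[k])+[x-r,y-r]
r={}
for f,c in (("pics/scene0.png",(305.8,214)),("pics/scene4f.png",(305.8,214)),("pics/top0.png",(313.8,176.8)),("pics/top4f.png",(313.8,176.8))):
    o=cen(f,c); r[f]=o; print(f,o)
for a,b in (("pics/scene0.png","pics/top0.png"),("pics/scene4f.png","pics/top4f.png")):
  for i in (0,2):
    s=LS(lambda X:np.r_[proj(S,X)-r[a][i],proj(T,X)-r[b][i]],[546,-13,100]); print(s.x.round(1),s.fun.round(2))
E
```

```text
pics/scene0.png (array([305., 213.]), [5, 5, 9, 7, 37], array([305.2972973 , 213.40540541]))
pics/scene4f.png (array([305. , 213.5]), [5, 5, 9, 8, 37], array([305.2972973 , 213.37837838]))
pics/top0.png (array([313.5, 176. ]), [6, 6, 8, 7, 33], array([313.39393939, 175.96969697]))
pics/top4f.png (array([313.5, 176.5]), [6, 7, 8, 6, 25], array([313.76, 176.8 ]))
[547.1 -12.5 105.3] [-0.11 -0.02 -0.08  0.1 ]
[547.  -11.9 104.4] [-0.25 -0.05 -0.18  0.23]
[546.6 -12.8 102.6] [ 0.04  0.01  0.03 -0.03]
[545.6 -13.4 102. ] [-0.04 -0.01 -0.03  0.04]
```

step_arm(
  deltas=[
    [0.4,3,9,0,0.001,-0.01],
    [0.85,6,18,0,0.003,-0.028],
    [0.85,6,28,0,0.003,-0.028],
    [0.85,6,36,0,0.003,-0.028],
    [0.85,6,36,0,0.003,-0.028],
  ],
)

```text
time: 15.53
tool_pos: [546.1, -12.8, 197.4]
tcp_rot: [-3.14, 0.001, 0.311]
contact_force: [-0.2, 0.6, -0.6]
grip_width: 15.6
```

step_arm(
  deltas=[
    [0,0,0,0,0,0],
    [0,0,0,0,0,0],
  ],
)

```text
time: 15.7
tool_pos: [547.5, -12.8, 200.1]
tcp_rot: [3.141, -0.003, 0.311]
contact_force: [0.7, -0.1, 0.3]
grip_width: 15.7
```

```bash
python3 - <<'E'
from plant import bot
o=bot.get_obs(); print(o["tool_pos"],o["tcp_rot"],o["contact_force"],o["moment"])
E
```

```text
[547.51706207 -12.84539717 200.11238329] [ 3.1413702  -0.0032277   0.31116551] [ 0.73002008 -0.14726739  0.30750065] [ 0.00331654  0.00682814 -0.01123114]
```

step_arm(
  deltas=[
    [-0.8,0,2,0,-0.003,0],
    [-0.8,0,4,0,-0.003,0],
    [-0.8,0,5.5,0,-0.003,0],
    [-0.8,0,5.5,0,-0.003,0],
    [-0.8,0,5.5,0,-0.003,0],
  ],
)

```text
time: 16.12
tool_pos: [546.6, -13.1, 194.5]
tcp_rot: [3.141, -0.0, 0.311]
contact_force: [1.0, -0.4, -0.5]
grip_width: 15.8
```

Positioned over the well with the tip at z≈106.5. I'll creep down from here.

step_arm(
  deltas=[
    [0,0,0.6,0,0,0],
    [0,0,1.3,0,0,0],
    [0,0,1.3,0,0,0],
  ],
)

```text
time: 16.37
tool_pos: [546.6, -13.1, 193.1]
tcp_rot: [3.142, 0.0, 0.311]
contact_force: [-0.2, 0.2, -0.1]
grip_width: 15.7
```

step_arm(
  deltas=[
    [0,0,0.6,0,0,0],
    [0,0,1.3,0,0,0],
    [0,0,1.3,0,0,0],
  ],
)

```text
time: 16.62
tool_pos: [546.5, -13.1, 191.7]
tcp_rot: [3.142, 0.0, 0.311]
contact_force: [-0.0, -0.3, -0.9]
grip_width: 15.8
```

step_arm(
  deltas=[
    [0,0,0.6,0,0,0],
    [0,0,1.3,0,0,0],
    [0,0,1.3,0,0,0],
  ],
)

```text
time: 16.87
tool_pos: [546.5, -13.1, 190.4]
tcp_rot: [-3.142, 0.0, 0.311]
contact_force: [0.6, -0.4, -0.4]
grip_width: 15.8
```

step_arm(
  deltas=[
    [0,0,0.6,0,0,0],
    [0,0,1.3,0,0,0],
    [0,0,1.3,0,0,0],
  ],
)

```text
time: 17.12
tool_pos: [546.5, -13.1, 189.2]
tcp_rot: [3.142, 0.0, 0.311]
contact_force: [-0.3, 0.9, -0.0]
grip_width: 15.8
```

step_arm(
  deltas=[
    [0,0,0.6,0,0,0],
    [0,0,1.3,0,0,0],
    [0,0,1.3,0,0,0],
  ],
)

```text
time: 17.37
tool_pos: [546.5, -13.1, 187.9]
tcp_rot: [3.142, 0.0, 0.311]
contact_force: [0.2, -0.6, -1.0]
grip_width: 15.8
```

step_arm(
  deltas=[
    [0,0,0.7,0,0,0],
    [0,0,1.4,0,0,0],
    [0,0,1.4,0,0,0],
  ],
)

```text
time: 17.62
tool_pos: [546.5, -13.1, 186.5]
tcp_rot: [3.142, 0.0, 0.311]
contact_force: [0.2, 0.5, -0.5]
grip_width: 16.1
```

step_arm(
  deltas=[
    [0,0,0.7,0,0,0],
    [0,0,1.4,0,0,0],
    [0,0,1.4,0,0,0],
  ],
)

```text
time: 17.87
tool_pos: [546.7, -13.1, 185.2]
tcp_rot: [3.141, -0.0, 0.311]
contact_force: [-0.3, 0.4, 0.8]
grip_width: 15.8
```

step_arm(
  deltas=[
    [0,0,0.6,0,0,0],
    [0,0,1.2,0,0,0],
    [0,0,1.2,0,0,0],
  ],
)

```text
time: 18.12
tool_pos: [546.7, -13.2, 184.2]
tcp_rot: [3.141, -0.0, 0.311]
contact_force: [-0.7, -0.0, 2.8]
grip_width: 16.0
```

```bash
python3 - <<'E'
from plant import bot
o=bot.get_obs(); print(o["tool_pos"],o["tcp_rot"],o["contact_force"],o["moment"])
E
```

```text
[546.70128677 -13.16897433 184.17746315] [ 3.14119282e+00 -3.11521121e-04  3.11321465e-01] [-0.72027557 -0.01661502  2.78100974] [-0.0312088   0.08322498 -0.01050887]
```

step_arm(
  deltas=[
    [0,0,0.5,0,0,0],
    [0,0,1,0,0,0],
    [0,0,1,0,0,0],
  ],
)

```text
time: 18.37
tool_pos: [546.7, -13.2, 183.2]
tcp_rot: [3.141, -0.0, 0.311]
contact_force: [-0.7, 0.3, 2.5]
grip_width: 15.9
```

step_arm(
  deltas=[
    [0,0,0.7,0,0,0],
    [0,0,1.4,0,0,0],
    [0,0,1.4,0,0,0],
  ],
)

```text
time: 18.62
tool_pos: [546.8, -13.2, 181.7]
tcp_rot: [3.141, -0.0, 0.311]
contact_force: [-0.6, -0.0, 4.0]
grip_width: 15.7
```

step_arm(
  deltas=[
    [0,0,0.6,0,0,0],
    [0,0,1.2,0,0,0],
    [0,0,1.2,0,0,0],
    [0,0,1.2,0,0,0],
  ],
)

```text
time: 18.95
tool_pos: [546.8, -13.2, 180.7]
tcp_rot: [3.141, -0.0, 0.311]
contact_force: [-0.6, 0.1, 4.8]
grip_width: 16.0
```

step_arm(
  deltas=[
    [0,0,0,0,0,0],
  ],
)

```text
time: 19.03
tool_pos: [546.8, -13.2, 180.7]
tcp_rot: [3.141, -0.0, 0.311]
contact_force: [0.7, -0.3, 5.2]
grip_width: 15.7
```

step_arm(
  deltas=[
    [0,0,0,0,0,0],
  ],
)

```text
time: 19.12
tool_pos: [546.8, -13.2, 180.7]
tcp_rot: [3.141, -0.001, 0.311]
contact_force: [-0.9, -0.9, 5.4]
grip_width: 16.1
```

step_arm(
  deltas=[
    [0,0,0.6,0,0,0],
    [0,0,1.2,0,0,0],
    [0,0,1.8,0,0,0],
    [0,0,1.8,0,0,0],
  ],
)

```text
time: 19.45
tool_pos: [546.8, -13.3, 179.1]
tcp_rot: [3.141, -0.001, 0.311]
contact_force: [-1.2, -1.1, 7.1]
grip_width: 15.8
```

step_arm(
  deltas=[
    [0,0,0,0,0,0],
  ],
)

```text
time: 19.53
tool_pos: [546.9, -13.3, 179.1]
tcp_rot: [3.141, -0.001, 0.311]
contact_force: [-1.5, -1.2, 6.6]
grip_width: 15.7
```

step_arm(
  deltas=[
    [0,0,0,0,0,0],
  ],
)

```text
time: 19.62
tool_pos: [546.8, -13.3, 179.1]
tcp_rot: [3.141, -0.001, 0.311]
contact_force: [-1.7, -0.1, 7.2]
grip_width: 16.1
```

step_arm(
  deltas=[
    [0,0,0,0,0,0],
  ],
)

```text
time: 19.7
tool_pos: [546.8, -13.3, 179.1]
tcp_rot: [3.141, -0.001, 0.311]
contact_force: [-0.8, -0.5, 7.8]
grip_width: 15.7
```

step_arm(
  deltas=[
    [0,0.5,0.1,0,0,0],
    [0,1,0.2,0,0,0],
    [0,1.5,0.2,0,0,0],
    [0,2,0.2,0,0,0],
    [0,2,0.2,0,0,0],
  ],
)

```text
time: 20.12
tool_pos: [547.1, -14.3, 179.0]
tcp_rot: [-3.14, -0.001, 0.311]
contact_force: [-2.3, 3.2, 8.2]
grip_width: 15.8
```

step_arm(
  deltas=[
    [0,0,0,0,0,0],
  ],
)

```text
time: 20.2
tool_pos: [547.1, -14.2, 178.9]
tcp_rot: [-3.14, -0.001, 0.311]
contact_force: [-2.3, 3.3, 8.1]
grip_width: 16.3
```

step_arm(
  deltas=[
    [0,0,0,0,0,0],
  ],
)

```text
time: 20.28
tool_pos: [547.1, -14.2, 178.9]
tcp_rot: [-3.14, -0.001, 0.311]
contact_force: [-1.1, 2.1, 7.8]
grip_width: 16.0
```

step_arm(
  deltas=[
    [0,0.5,-0.2,0,0,0],
    [0,1,-0.3,0,0,0],
    [0,1,-0.3,0,0,0],
  ],
)

```text
time: 20.53
tool_pos: [547.3, -15.2, 179.1]
tcp_rot: [-3.14, -0.0, 0.311]
contact_force: [-1.9, 2.8, 7.9]
grip_width: 16.1
```

step_arm(
  deltas=[
    [0,0,0,0,0,0],
  ],
)

```text
time: 20.62
tool_pos: [547.3, -15.1, 179.1]
tcp_rot: [-3.14, -0.0, 0.311]
contact_force: [-2.0, 2.3, 7.5]
grip_width: 15.8
```

step_arm(
  deltas=[
    [0,0,0,0,0,0],
  ],
)

```text
time: 20.7
tool_pos: [547.3, -15.2, 179.1]
tcp_rot: [-3.14, -0.0, 0.311]
contact_force: [-2.1, 2.7, 7.9]
grip_width: 15.8
```

step_arm(
  deltas=[
    [0,0.5,0,0,0,0],
    [0,1,0,0,0,0],
    [0,1.5,0,0,0,0],
    [0,1.5,0,0,0,0],
  ],
)

```text
time: 21.03
tool_pos: [547.8, -16.6, 179.1]
tcp_rot: [-3.14, -0.0, 0.311]
contact_force: [-1.9, 2.6, 7.7]
grip_width: 15.8
```

step_arm(
  deltas=[
    [0,0,0,0,0,0],
  ],
)

```text
time: 21.12
tool_pos: [547.8, -16.6, 179.1]
tcp_rot: [-3.14, -0.0, 0.311]
contact_force: [-1.7, 3.0, 7.2]
grip_width: 15.5
```

step_arm(
  deltas=[
    [0,0,0,0,0,0],
  ],
)

```text
time: 21.2
tool_pos: [547.8, -16.6, 179.1]
tcp_rot: [-3.14, -0.0, 0.311]
contact_force: [-2.1, 2.3, 7.2]
grip_width: 15.8
```

step_arm(
  deltas=[
    [0,0.5,0,0,0,0],
    [0,1,0.1,0,0,0],
    [0,1.5,0.1,0,0,0],
    [0,1.9,0.1,0,0,0],
  ],
)

```text
time: 21.53
tool_pos: [548.4, -18.3, 179.1]
tcp_rot: [-3.14, -0.0, 0.311]
contact_force: [-1.9, 2.3, 9.2]
grip_width: 16.0
```

step_arm(
  deltas=[
    [0,0,0,0,0,0],
  ],
)

```text
time: 21.62
tool_pos: [548.4, -18.4, 179.2]
tcp_rot: [-3.14, -0.001, 0.311]
contact_force: [-2.7, 2.2, 9.2]
grip_width: 15.6
```

step_arm(
  deltas=[
    [0,0,0,0,0,0],
  ],
)

```text
time: 21.7
tool_pos: [548.4, -18.4, 179.2]
tcp_rot: [-3.14, -0.001, 0.311]
contact_force: [-1.2, 2.7, 7.8]
grip_width: 15.7
```

step_arm(
  deltas=[
    [0,0.5,-0.2,0,0,0],
    [0,1,-0.4,0,0,0],
    [0,1.5,-0.5,0,0,0],
    [0,1.9,-0.6,0,0,0],
  ],
)

```text
time: 22.03
tool_pos: [548.9, -20.1, 179.5]
tcp_rot: [-3.14, -0.0, 0.311]
contact_force: [-2.1, 3.3, 6.8]
grip_width: 16.3
```

step_arm(
  deltas=[
    [0,0,0,0,0,0],
  ],
)

```text
time: 22.12
tool_pos: [549.0, -20.2, 179.5]
tcp_rot: [-3.14, -0.0, 0.311]
contact_force: [-1.7, 2.4, 7.8]
grip_width: 15.7
```

step_arm(
  deltas=[
    [0,0,0,0,0,0],
  ],
)

```text
time: 22.2
tool_pos: [549.0, -20.2, 179.5]
tcp_rot: [-3.14, -0.0, 0.311]
contact_force: [-1.6, 2.7, 6.5]
grip_width: 15.7
```

step_arm(
  deltas=[
    [0,0.6,0,0,0,0],
    [0,1.2,-0.1,0,0,0],
    [0,1.6,-0.1,0,0,0],
    [0,2,-0.1,0,0,0],
    [0,2,-0.1,0,0,0],
  ],
)

```text
time: 22.62
tool_pos: [549.6, -22.1, 179.6]
tcp_rot: [-3.14, -0.0, 0.311]
contact_force: [-2.6, 3.3, 7.3]
grip_width: 15.7
```

```bash
python3 - <<'E'
from plant import bot
from cam import *
import cv2
c=bot.capture("scene"); im=np.ascontiguousarray(c["color"][:,:,::-1]); cv2.imwrite("pics/s5f.png",im)
o=bot.get_obs(); print(o["tool_pos"],o["contact_force"])
a=cv2.imread("pics/scene4f.png")
X,Y=240,170
cv2.imwrite("pics/c5.png",np.hstack([cv2.resize(i[Y:Y+70,X:X+80],(400,350),interpolation=cv2.INTER_CUBIC) for i in (a,im)]))
v=[577.6,-27.7,.313]
for k in (0,5,10): print(k,proj(S,rz(v[2])@[-25,23.6-k,101]+[v[0],v[1],0]))
# pleat shift along slide by phase correlation in pleat window
g=lambda i:cv2.GaussianBlur(cv2.cvtColor(i,cv2.COLOR_BGR2GRAY)[175:200,262:290].astype(np.float32),(0,0),.7)
print(cv2.phaseCorrelate(g(a),g(im)))
E
```

```text
[549.53487187 -22.06096404 179.57433607] [-1.06632825  2.71621958  6.6765965 ]
0 [305.03135408 213.88005868]
5 [303.63194297 212.93690035]
10 [302.23736112 211.99699679]
((-0.9616988451833564, -0.9088378435581728), 0.33623268381754556)
```

View pics/c5.png

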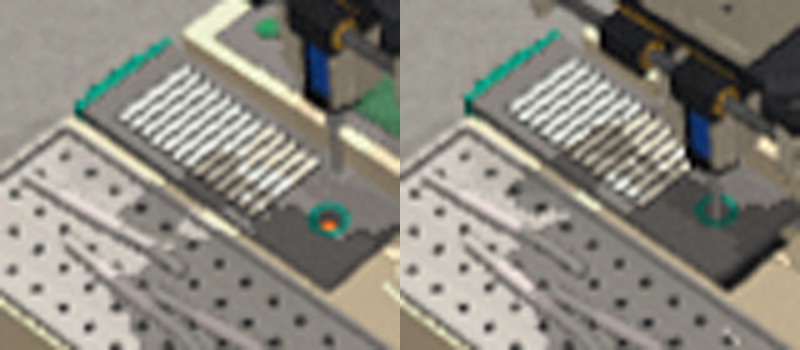

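step_arm(
  deltas=[
    [0,0.8,0.3,0,0,0],
    [0,1.6,0.2,0,0,0],
    [0,2.4,0.2,0,0,0],
    [0,3.2,0.1,0,0,0],
    [0,4,0.1,0,0,0],
  ],
)

```text
time: 23.08
tool_pos: [550.8, -25.8, 179.6]
tcp_rot: [-3.14, -0.0, 0.311]
contact_force: [-2.3, 4.1, 8.1]
grip_width: 15.8
```

step_arm(
  deltas=[
    [0,0,0,0,0,0],
  ],
)

```text
time: 23.17
tool_pos: [550.8, -26.0, 179.6]
tcp_rot: [-3.14, -0.0, 0.311]
contact_force: [-3.5, 2.5, 7.2]
grip_width: 16.0
```

step_arm(
  deltas=[
    [0,0,0,0,0,0],
  ],
)

```text
time: 23.25
tool_pos: [550.8, -25.9, 179.6]
tcp_rot: [-3.14, -0.0, 0.311]
contact_force: [-1.2, 2.4, 7.5]
grip_width: 15.9
```

step_arm(
  deltas=[
    [0,0.8,0,0,0,0],
    [0,1.6,0,0,0,0],
    [0,2.4,-0.1,0,0,0],
    [0,3.2,-0.1,0,0,0],
    [0,4,-0.15,0,0,0],
  ],
)

```text
time: 23.67
tool_pos: [552.0, -29.6, 179.8]
tcp_rot: [-3.14, -0.0, 0.311]
contact_force: [-2.6, 2.9, 7.2]
grip_width: 15.9
```

step_arm(
  deltas=[
    [0,0,0,0,0,0],
  ],
)

```text
time: 23.75
tool_pos: [552.1, -29.8, 179.8]
tcp_rot: [-3.14, -0.0, 0.311]
contact_force: [-1.4, 2.8, 7.6]
grip_width: 15.9
```

step_arm(
  deltas=[
    [0,0,0,0,0,0],
  ],
)

```text
time: 23.83
tool_pos: [552.1, -29.8, 179.8]
tcp_rot: [-3.14, -0.0, 0.311]
contact_force: [-1.6, 2.5, 7.9]
grip_width: 15.9
```

step_arm(
  deltas=[
    [0,0.8,0,0,0,0],
    [0,1.6,0,0,0,0],
    [0,2.4,-0.1,0,0,0],
    [0,3.2,-0.1,0,0,0],
    [0,4,-0.15,0,0,0],
  ],
)

```text
time: 24.25
tool_pos: [553.3, -33.5, 179.9]
tcp_rot: [-3.14, -0.0, 0.311]
contact_force: [-2.6, 3.2, 7.8]
grip_width: 15.9
```

step_arm(
  deltas=[
    [0,0,0,0,0,0],
  ],
)

```text
time: 24.33
tool_pos: [553.3, -33.6, 180.0]
tcp_rot: [-3.14, -0.0, 0.311]
contact_force: [-2.4, 2.3, 7.6]
grip_width: 15.6
```

step_arm(
  deltas=[
    [0,0,0,0,0,0],
  ],
)

```text
time: 24.42
tool_pos: [553.3, -33.6, 179.9]
tcp_rot: [-3.14, -0.0, 0.311]
contact_force: [-2.0, 2.7, 8.9]
grip_width: 16.2
```

step_arm(
  deltas=[
    [0,1,-0.1,0,0,0],
    [0,2,-0.2,0,0,0],
    [0,3,-0.3,0,0,0],
    [0,4,-0.35,0,0,0],
    [0,5,-0.4,0,0,0],
  ],
)

```text
time: 24.83
tool_pos: [554.8, -38.2, 180.2]
tcp_rot: [-3.14, -0.0, 0.311]
contact_force: [-1.5, 3.4, 7.4]
grip_width: 15.7
```

step_arm(
  deltas=[
    [0,0,0,0,0,0],
  ],
)

```text
time: 24.92
tool_pos: [554.8, -38.4, 180.2]
tcp_rot: [-3.14, -0.0, 0.311]
contact_force: [-2.4, 3.8, 7.3]
grip_width: 15.9
```

step_arm(
  deltas=[
    [0,0,0,0,0,0],
  ],
)

```text
time: 25.0
tool_pos: [554.8, -38.4, 180.3]
tcp_rot: [-3.14, -0.0, 0.311]
contact_force: [-1.4, 2.5, 6.7]
grip_width: 15.6
```

step_arm(
  deltas=[
    [0,1,0,0,0,0],
    [0,2,0,0,0,0],
    [0,3,-0.05,0,0,0],
    [0,4,-0.1,0,0,0],
    [0,5,-0.15,0,0,0],
  ],
)

```text
time: 25.42
tool_pos: [556.3, -43.0, 180.4]
tcp_rot: [-3.14, -0.0, 0.311]
contact_force: [-1.7, 3.5, 7.0]
grip_width: 15.7
```

step_arm(
  deltas=[
    [0,0,0,0,0,0],
  ],
)

```text
time: 25.5
tool_pos: [556.4, -43.1, 180.5]
tcp_rot: [-3.14, -0.0, 0.311]
contact_force: [-1.7, 2.7, 8.3]
grip_width: 16.0
```

step_arm(
  deltas=[
    [0,0,0,0,0,0],
  ],
)

```text
time: 25.58
tool_pos: [556.3, -43.1, 180.4]
tcp_rot: [-3.14, -0.0, 0.311]
contact_force: [-0.9, 2.8, 7.4]
grip_width: 16.2
```

Travel is now about 31 mm at Fz ≈7.6 N. I'll carry on the same way.

step_arm(
  deltas=[
    [0,1,-0.05,0,0,0],
    [0,2,-0.1,0,0,0],
    [0,3,-0.15,0,0,0],
    [0,4,-0.2,0,0,0],
    [0,5,-0.25,0,0,0],
  ],
)

```text
time: 26.0
tool_pos: [557.8, -47.7, 180.7]
tcp_rot: [-3.14, -0.0, 0.311]
contact_force: [-2.0, 3.8, 7.7]
grip_width: 16.1
```

step_arm(
  deltas=[
    [0,0,0,0,0,0],
  ],
)

```text
time: 26.08
tool_pos: [557.9, -47.9, 180.7]
tcp_rot: [-3.14, -0.0, 0.311]
contact_force: [-1.7, 2.3, 7.0]
grip_width: 15.7
```

step_arm(
  deltas=[
    [0,0,0,0,0,0],
  ],
)

```text
time: 26.17
tool_pos: [557.9, -47.9, 180.7]
tcp_rot: [-3.14, -0.0, 0.311]
contact_force: [-1.8, 2.4, 8.4]
grip_width: 16.2
```

step_arm(
  deltas=[
    [0,1,-0.05,0,0,0],
    [0,2,-0.1,0,0,0],
    [0,3,-0.15,0,0,0],
    [0,4,-0.2,0,0,0],
    [0,5,-0.25,0,0,0],
  ],
)

```text
time: 26.58
tool_pos: [559.4, -52.5, 180.9]
tcp_rot: [-3.14, -0.0, 0.311]
contact_force: [-1.5, 2.9, 7.6]
grip_width: 15.7
```

step_arm(
  deltas=[
    [0,0,0,0,0,0],
  ],
)

```text
time: 26.67
tool_pos: [559.4, -52.7, 180.9]
tcp_rot: [-3.14, -0.0, 0.311]
contact_force: [-2.5, 3.3, 8.0]
grip_width: 15.7
```

step_arm(
  deltas=[
    [0,0,0,0,0,0],
  ],
)

```text
time: 26.75
tool_pos: [559.4, -52.6, 180.9]
tcp_rot: [-3.14, -0.0, 0.311]
contact_force: [-2.8, 2.3, 7.0]
grip_width: 15.9
```

step_arm(
  deltas=[
    [0,1,-0.05,0,0,0],
    [0,2,-0.1,0,0,0],
    [0,3,-0.15,0,0,0],
    [0,4,-0.2,0,0,0],
    [0,5,-0.25,0,0,0],
  ],
)

```text
time: 27.17
tool_pos: [560.9, -57.2, 181.2]
tcp_rot: [-3.14, -0.0, 0.311]
contact_force: [-1.3, 3.0, 8.0]
grip_width: 16.1
```

step_arm(
  deltas=[
    [0,0,0,0,0,0],
  ],
)

```text
time: 27.25
tool_pos: [560.9, -57.4, 181.2]
tcp_rot: [-3.14, -0.0, 0.311]
contact_force: [-1.8, 3.2, 7.9]
grip_width: 15.8
```

step_arm(
  deltas=[
    [0,0,0,0,0,0],
  ],
)

```text
time: 27.33
tool_pos: [560.9, -57.4, 181.2]
tcp_rot: [-3.14, -0.0, 0.311]
contact_force: [-1.9, 3.1, 7.8]
grip_width: 15.7
```

step_arm(
  deltas=[
    [0,1,-0.1,0,0,0],
    [0,2,-0.15,0,0,0],
    [0,3,-0.2,0,0,0],
    [0,4,-0.25,0,0,0],
    [0,5,-0.3,0,0,0],
  ],
)

```text
time: 27.75
tool_pos: [562.4, -62.0, 181.4]
tcp_rot: [-3.14, -0.0, 0.311]
contact_force: [-1.7, 2.8, 8.0]
grip_width: 15.7
```

step_arm(
  deltas=[
    [0,0,0,0,0,0],
  ],
)

```text
time: 27.83
tool_pos: [562.5, -62.2, 181.4]
tcp_rot: [-3.14, -0.0, 0.311]
contact_force: [-0.9, 2.5, 7.1]
grip_width: 16.3
```

step_arm(
  deltas=[
    [0,0,0,0,0,0],
  ],
)

```text
time: 27.92
tool_pos: [562.5, -62.2, 181.4]
tcp_rot: [-3.14, -0.0, 0.311]
contact_force: [-1.7, 3.1, 6.5]
grip_width: 15.9
```

step_arm(
  deltas=[
    [0,0.8,0,0,0,0],
    [0,1.6,-0.05,0,0,0],
    [0,2.4,-0.1,0,0,0],
    [0,3.2,-0.1,0,0,0],
    [0,4,-0.15,0,0,0],
  ],
)

```text
time: 28.33
tool_pos: [563.6, -65.8, 181.6]
tcp_rot: [-3.14, -0.0, 0.311]
contact_force: [-2.2, 3.2, 7.2]
grip_width: 16.1
```

step_arm(
  deltas=[
    [0,0,0,0,0,0],
  ],
)

```text
time: 28.42
tool_pos: [563.7, -65.9, 181.6]
tcp_rot: [-3.14, -0.0, 0.311]
contact_force: [-1.9, 2.9, 7.0]
grip_width: 15.8
```

step_arm(
  deltas=[
    [0,0,0,0,0,0],
  ],
)

```text
time: 28.5
tool_pos: [563.7, -65.9, 181.6]
tcp_rot: [-3.14, -0.0, 0.311]
contact_force: [-0.7, 1.8, 7.9]
grip_width: 15.8
```

step_arm(
  deltas=[
    [0,0.7,0,0,0,0],
    [0,1.4,-0.05,0,0,0],
    [0,2,-0.1,0,0,0],
    [0,2,-0.1,0,0,0],
  ],
)

```text
time: 28.83
tool_pos: [564.3, -67.8, 181.7]
tcp_rot: [-3.14, -0.0, 0.311]
contact_force: [-1.5, 2.7, 8.3]
grip_width: 15.7
```

step_arm(
  deltas=[
    [0,0,0,0,0,0],
  ],
)

```text
time: 28.92
tool_pos: [564.3, -67.8, 181.7]
tcp_rot: [-3.14, -0.0, 0.311]
contact_force: [-1.8, 3.2, 7.5]
grip_width: 16.1
```

```bash
python3 - <<'E'
from plant import bot
from cam import *
import cv2
o=bot.get_obs(); print(o["tool_pos"],o["contact_force"])
c=bot.capture("scene"); im=np.ascontiguousarray(c["color"][:,:,::-1]); cv2.imwrite("pics/s6f.png",im)
X,Y=215,150
cv2.imwrite("pics/c6.png",cv2.resize(im[Y:Y+90,X:X+120],(800,600),interpolation=cv2.INTER_CUBIC))
v=[577.6,-27.7,.313]
for k in (0,53,57,60): print(k,proj(S,rz(v[2])@[-25,23.6-k,101+.045*k]+[v[0],v[1],0])-[X,Y])
E
```

```text
[564.27840635 -67.78634822 181.68546316] [-1.84463857  3.18947303  7.45310742]
0 [90.03135408 63.88005868]
53 [75.39131273 53.43844638]
57 [74.30631519 52.66460132]
60 [73.49436621 52.08550074]
```

View pics/c6.png

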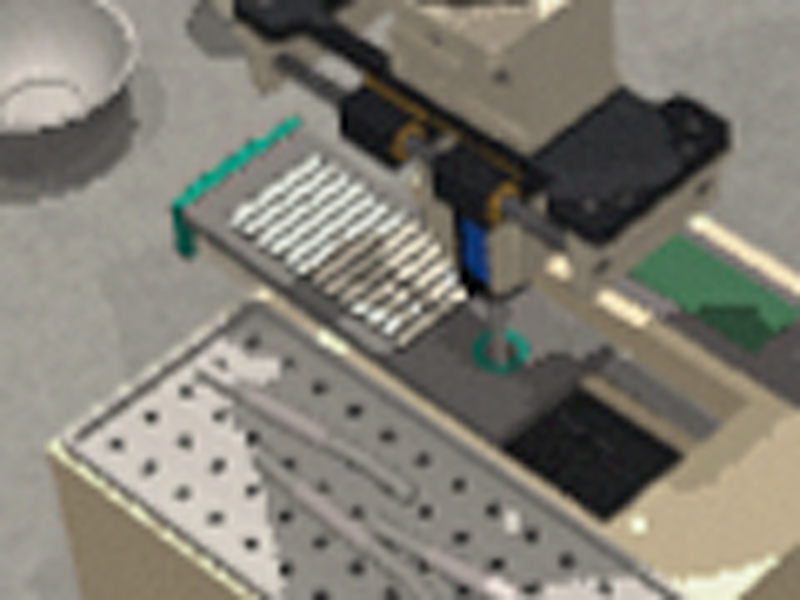

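step_arm(
  deltas=[
    [0,0.5,0,0,0,0],
    [0,1,-0.05,0,0,0],
    [0,1.5,-0.1,0,0,0],
    [0,1.5,-0.1,0,0,0],
    [0,1.5,-0.1,0,0,0],
  ],
)

```text
time: 29.38
tool_pos: [564.7, -69.2, 181.8]
tcp_rot: [-3.14, -0.0, 0.311]
contact_force: [-1.5, 2.0, 6.8]
grip_width: 15.6
```

step_arm(
  deltas=[
    [0,0,0,0,0,0],
    [0,0,0,0,0,0],
  ],
)

```text
time: 29.55
tool_pos: [564.7, -69.2, 181.8]
tcp_rot: [-3.14, -0.0, 0.311]
contact_force: [-2.1, 3.2, 6.7]
grip_width: 16.2
```

step_arm(
  deltas=[
    [0,-0.3,-1,0,0,0],
    [0,-0.5,-2.5,0,0,0],
    [0,-0.5,-5,0,0,0],
    [0,-0.5,-9,0,0,0],
    [0,-0.5,-15,0,0,0],
  ],
)

```text
time: 29.97
tool_pos: [564.3, -69.6, 195.8]
tcp_rot: [-3.141, 0.002, 0.311]
contact_force: [0.6, -0.4, -0.0]
grip_width: 15.7
```

step_arm(
  deltas=[
    [0,0,-8,0,0,0],
    [0,0,-18,0,0,0],
    [0,0,-28,0,0,0],
    [0,0,-36,0,0,0],
    [0,0,-40,0,0,0],
  ],
)

```text
time: 30.38
tool_pos: [565.3, -69.8, 238.4]
tcp_rot: [3.14, -0.002, 0.311]
contact_force: [0.3, 0.9, -0.7]
grip_width: 15.8
```

step_arm(
  deltas=[
    [0,0,0,0,0,0],
    [0,0,0,0,0,0],
  ],
)

```text
time: 30.55
tool_pos: [564.8, -69.6, 236.6]
tcp_rot: [3.141, -0.0, 0.311]
contact_force: [-0.3, -0.7, -1.0]
grip_width: 15.8
```

```bash
python3 - <<'E'
from plant import bot
from plan import d
import cv2, numpy as np
from cam import *
o=bot.get_obs(); print(o["tool_pos"],o["tcp_rot"],o["contact_force"],o["grip_width"])
p=o["tool_pos"]; print(d(p,[430.95,358.2,p[2]],o["tcp_rot"][2],-.712-o["tcp_rot"][2]))
c=bot.capture("scene"); im=np.ascontiguousarray(c["color"][:,:,::-1]); cv2.imwrite("pics/s7f.png",im)
cv2.imwrite("pics/c7.png",cv2.resize(im[140:240,215:345],(780,600),interpolation=cv2.INTER_CUBIC))
print(proj(S,[p[0],p[1],p[2]-88])-[215,140])
E
```

```text
[564.75321445 -69.58142212 236.61541724] [ 3.14128340e+00 -2.65837126e-04  3.11221115e-01] [-0.31636346 -0.66530864 -0.95609526] 15.779857250863568
(array([   3.62 , -448.204,   -0.   ,    0.   ,    0.   ,    1.023]), 448.2)
[72.68738045 50.41500521]
```

View pics/c7.png

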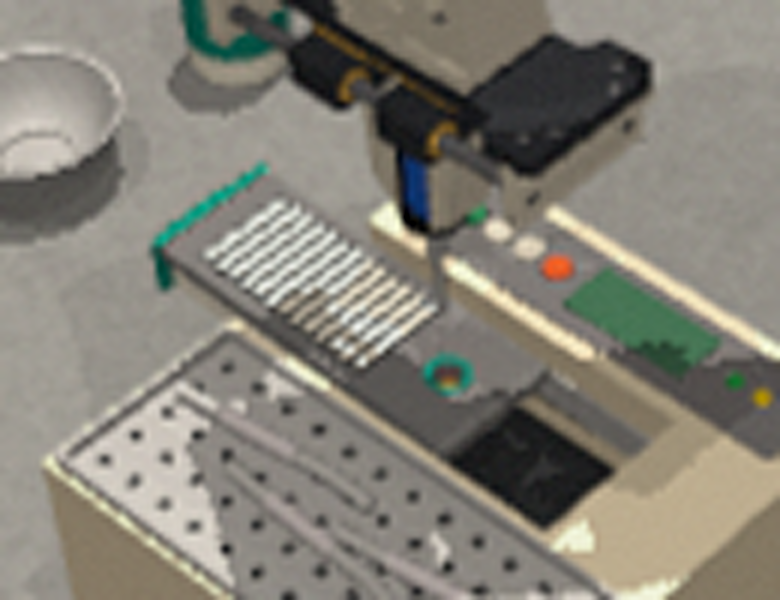

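step_arm(
  deltas=[
    [0.3,-37,0,0,0,0],
    [0.6,-74,0,0,0,0],
    [0.9,-111,0,0,0,0],
    [1.2,-148,0,0,0,0],
    [1.5,-185,0,0,0,0],
  ],
)

```text
time: 31.02
tool_pos: [508.5, 108.3, 235.8]
tcp_rot: [-3.141, 0.001, 0.311]
contact_force: [0.8, 1.2, -0.6]
grip_width: 15.6
```

step_arm(
  deltas=[
    [0.3,-37,0,0,0,0],
    [0.6,-74,0,0,0,0],
    [0.9,-111,0,0,0,0],
    [1.2,-148,0,0,0,0],
    [1.5,-185,0,0,0,0],
  ],
)

```text
time: 31.43
tool_pos: [453.2, 285.1, 235.9]
tcp_rot: [3.141, 0.001, 0.311]
contact_force: [1.8, 0.4, -1.0]
grip_width: 15.8
```

step_arm(
  deltas=[
    [0,-20,0,0,0,0.115],
    [0.2,-40,0,0,0,0.23],
    [0.4,-60,0,0,0,0.345],
    [0.6,-70,0,0,0,0.46],
    [0.6,-78.2,0,0,0,0.575],
  ],
)

```text
time: 31.85
tool_pos: [430.1, 359.3, 235.6]
tcp_rot: [3.141, 0.001, -0.268]
contact_force: [0.8, 0.9, -1.0]
grip_width: 15.8
```

step_arm(
  deltas=[
    [0,0,0,0,0,0.11],
    [0,0,0,0,0,0.22],
    [0,0,0,0,0,0.33],
    [0,0,0,0,0,0.44],
    [0,0,0,0,0,0.448],
  ],
)

```text
time: 32.27
tool_pos: [430.6, 358.1, 235.7]
tcp_rot: [3.14, 0.0, -0.716]
contact_force: [0.4, 0.2, -0.7]
grip_width: 15.9
```

step_arm(
  deltas=[
    [0,0,0,0,0,0],
    [0,0,0,0,0,0],
    [0,0,0,0,0,0],
  ],
)

```text
time: 32.52
tool_pos: [430.9, 358.2, 236.2]
tcp_rot: [3.141, -0.0, -0.71]
contact_force: [-0.1, -0.3, -1.1]
grip_width: 15.8
```

```bash
python3 - <<'E'
from plant import bot
from plan import d
o=bot.get_obs(); print(o["tool_pos"],o["tcp_rot"],o["contact_force"],o["grip_width"])
p=o["tool_pos"]; print(d(p,[430.95,358.2,p[2]],o["tcp_rot"][2],-.712-o["tcp_rot"][2]))
E
```

```text
[430.89693422 358.15392691 236.24027535] [ 3.14125027e+00 -2.26774992e-05 -7.09576961e-01] [-0.10103003 -0.3308379  -1.08150999] 15.833361791071852
(array([ 0.01 , -0.07 , -0.   ,  0.   ,  0.   ,  0.002]), 0.1)
```

step_arm(
  deltas=[
    [0,0,20,0,0,0],
    [0,0,40,0,0,0],
    [0,0,60,0,0,0],
    [0,0,72,0,0,0],
    [0,0,76,0,0,0],
  ],
)

```text
time: 32.93
tool_pos: [430.0, 357.5, 158.2]
tcp_rot: [3.138, 0.001, -0.71]
contact_force: [-0.5, 0.7, -0.0]
grip_width: 15.6
```

step_arm(
  deltas=[
    [0,0,6,0,0,0],
    [0,0,13,0,0,0],
    [0,0,20,0,0,0],
    [0,0,28,0,0,0],
    [0,0,35,0,0,0],
  ],
)

```text
time: 33.35
tool_pos: [431.0, 358.2, 124.9]
tcp_rot: [-3.141, -0.0, -0.712]
contact_force: [-0.7, 0.0, -0.7]
grip_width: 15.4
```

step_arm(
  deltas=[
    [0,0,2,0,0,0],
    [0,0,4,0,0,0],
    [0,0,4,0,0,0],
  ],
)

```text
time: 33.6
tool_pos: [430.9, 358.2, 121.1]
tcp_rot: [3.141, -0.0, -0.712]
contact_force: [-0.4, 0.2, -0.4]
grip_width: 16.0
```

step_arm(
  deltas=[
    [0,0,1.5,0,0,0],
    [0,0,3,0,0,0],
    [0,0,4.5,0,0,0],
    [0,0,6,0,0,0],
    [0,0,6,0,0,0],
  ],
)

```text
time: 34.02
tool_pos: [430.8, 358.1, 115.1]
tcp_rot: [3.141, 0.0, -0.712]
contact_force: [0.1, 0.4, -0.4]
grip_width: 15.8
```

step_arm(
  deltas=[
    [0,0,4,0,0,0],
    [0,0,8,0,0,0],
    [0,0,12,0,0,0],
    [0,0,16,0,0,0],
    [0,0,16,0,0,0],
  ],
)

```text
time: 34.43
tool_pos: [430.5, 357.9, 98.3]
tcp_rot: [3.14, 0.0, -0.712]
contact_force: [-0.2, -0.8, -0.6]
grip_width: 15.6
```

step_arm(
  deltas=[
    [0,0,1,0,0,0],
    [0,0,2,0,0,0],
    [0,0,2.8,0,0,0],
    [0,0,2.8,0,0,0],
  ],
)

```text
time: 34.77
tool_pos: [430.9, 358.2, 96.6]
tcp_rot: [3.142, -0.0, -0.712]
contact_force: [0.4, -0.3, -0.7]
grip_width: 16.1
```

Nearly home. I'll lower the last bit by feel, then release.

step_arm(
  deltas=[
    [0,0,0.3,0,0,0],
    [0,0,0.6,0,0,0],
    [0,0,0.7,0,0,0],
    [0,0,0.7,0,0,0],
  ],
)

```text
time: 35.1
tool_pos: [431.0, 358.2, 96.0]
tcp_rot: [-3.142, -0.0, -0.712]
contact_force: [-0.4, -0.1, -0.5]
grip_width: 16.0
```

step_arm(
  deltas=[
    [0,0,0,0,0,0],
    [0,0,0,0,0,0],
    [0,0,0,0,0,0],
    [0,0,0,0,0,0],
    [0,0,0,0,0,0],
  ],
  fingers=50,
)

```text
time: 35.52
tool_pos: [431.0, 358.2, 95.9]
tcp_rot: [-3.142, -0.0, -0.712]
contact_force: [0.1, -0.4, -0.4]
grip_width: 44.8
```

step_arm(
  deltas=[
    [0,0,0,0,0,0],
    [0,0,-5,0,0,0],
    [0,0,-20,0,0,0],
    [0,0,-40,0,0,0],
    [0,0,-60,0,0,0],
  ],
)

```text
time: 35.93
tool_pos: [430.7, 358.0, 156.6]
tcp_rot: [3.14, 0.0, -0.712]
contact_force: [0.3, 0.1, -0.8]
grip_width: 49.9
```

step_arm(
  deltas=[
    [0,0,-25,0,0,0],
    [0,0,-50,0,0,0],
    [0,0,-75,0,0,0],
    [0,0,-95,0,0,0],
    [0,0,-100,0,0,0],
  ],
)

```text
time: 36.35
tool_pos: [432.0, 358.9, 260.0]
tcp_rot: [-3.135, -0.002, -0.712]
contact_force: [0.6, 0.5, -0.1]
grip_width: 50.3
```

step_arm(
  deltas=[
    [-25,0,0,0,0,0],
    [-55,0,0,0,0,0],
    [-85,0,0,0,0,0],
    [-110,0,0,0,0,0],
    [-110,0,0,0,0,0],
  ],
)

```text
time: 36.77
tool_pos: [344.1, 432.1, 255.1]
tcp_rot: [3.14, 0.002, -0.708]
contact_force: [-0.1, 0.3, 0.7]
grip_width: 50.1
```

```bash
python3 - <<'E'
from plant import bot
from cam import *
import cv2
o=bot.get_obs(); print(o["time"],o["tool_pos"],o["contact_force"])
c=bot.capture("scene"); im=np.ascontiguousarray(c["color"][:,:,::-1]); cv2.imwrite("pics/s8f.png",im)
a=cv2.imread("pics/scene0.png")
z=lambda i,x,y,w,h:cv2.resize(i[y:y+h,x:x+w],(400,300),interpolation=cv2.INTER_CUBIC)
cv2.imwrite("pics/c8.png",np.vstack([np.hstack([z(i,396,282,64,48) for i in (a,im)]),np.hstack([z(im,200,80,200,150),z(im,280,250,200,150)])]))
for q in ("bottle","jar"): print(q,[np.round(d["rect"],1).tolist() for d in bot.boxes_of(q,c)][:1])
E
```

```text
36.7667 [344.10007483 432.14865226 255.11176648] [-0.11248868  0.33625633  0.72170664]
bottle [[253.6, 131.4, 22.5, 44.6]]
jar [[329.9, 347.4, 18.7, 31.4]]
```

View pics/c8.png

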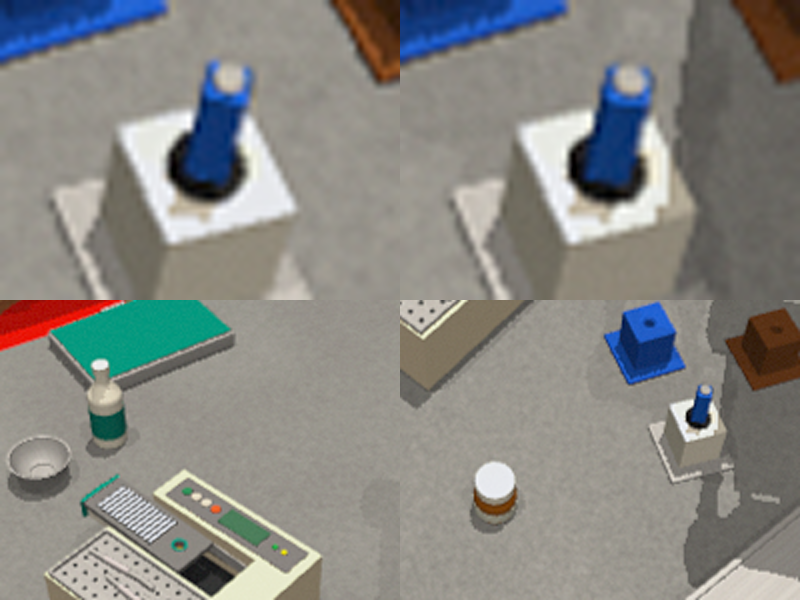

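The close view shows the tool seated as it was at the start, with its guard on the white stand. The slide is out, and the bottle, bowl and jar are in place.

```bash
python3 -c "
from plant import bot
print(bot.close_job())"
```

```text
the job is handed in; nothing more can be done
None
```

I took the pin tool from the white stand, held the button down with it and dragged the slide out about 58 mm. I then stood the tool back in its stand and handed the job in at about 37 s of the 72 s. The hand-in reports no verdict.

- **Grip:** the handle stood at a different angle from the stand. It took five grips, turning the gripper between them, before the jaws sat flat on it (16 mm opening).
- **Force:** I took readings only at the end of each move. While dragging, the vertical force was 6.5–9.2 N, with about 3 N sideways. The highest total I read was about 9.7 N, under the 13 N limit.
- **Slide:** the path rose about 0.045 rad, so I kept raising the pin to match. The 58 mm comes from how far the pin travelled. The camera gave about 56 mm just before the last 1.5 mm push, and the last picture shows the slide still out. I did not measure whether the button sprang back up.
- **Tool:** it went down to the same height as when I gripped it (96.0 mm) with no measurable contact force. In the last picture its guard lies on the stand as at the start, and the gripper is clear of everything.
- **Bottle, bowl and jar:** in the last picture all three look where they were. The bottle's detected box matched the first one within 1 pixel. The jar's was off by 2.6 pixels, roughly 7 mm, which I took as detector error. The bowl I checked only by eye.

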